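Stack a filtration set on its base

ROBOT

A 6-joint arm with a two-finger parallel gripper is mounted at the origin on a cart in front of the work surface, level with it; the furniture and walls round the work are solid. World frame = base frame: x ahead of the robot, y to its left, z up, the work surface at z = 0. Lengths are in mm, angles in rad, forces in N, time in s.
With the tool pointing down it reaches from about 375 to 750 mm from the base axis. Payload 9 kg.
Tool frame: the origin (TCP) lies midway between the tips of the shut fingers; the grasp point (between the pads) lies 19 mm behind it; z points along the fingers, y is the line along which they close (so a half turn about z gives the same grasp; the last joint's range is limited). The gripper opens to 85 mm and grips with 20 to 120 N. Pads are 22 mm wide; open, the fingers measure 114 mm over their backs; the gripper's body (76 mm by 85 mm) begins 54 mm behind the grasp point. The pads swing forward as they close: fully open they stand 13 mm farther back than shut.
Start: joints at [-1.443, 0.104, 0.097, 1.564, 0, 1.353], TCP at [203.381, -564.511, 231.331] pointing down, gripper open.
Joint ranges: [-2.99, 2.99], [-0.84, 1.86], [-1.1, 1.16], [-1.84, 2.11], [-1.51, 1.56], [-3.14, 3.14]. Speed limits (rad/s): [2.22, 2.22, 2.57, 3.14, 3.14, 3.14].

INTERFACE

Orientations are given as a 3x3 rotation matrix whose columns are the frame's x, y, z axes.
In Python, from workcell import sensors, viewer, hand_in gives the robot as it stands. The module is installed in compiled form; this text tells all that it offers.
- The arm moves only by the shell command python3 -m jog 'ROWS' [FORCE]. ROWS is JSON, a list that holds one entry, the list of rows, each a list of 7 numbers: the shift along the tool's x, y, z as a fraction of full scale, then the turn, a rotation vector about the tool's x, y, z as a fraction of full scale, then the opening, from 0 (shut) to 1 (fully open). In form: [[[x, y, z, ax, ay, az, hand], ...]]. A call has 1 to 20 rows; each row is the pose to reach, as a shift and turn from the pose commanded when the call began, along the tool's axes at that moment; what a row does not reach only later rows make up. Full scale, the value 1, is 100 mm for a shift and 0.5 rad for a turn. A row lasts 1/8 s, in which the tool goes at most 62.5 mm and 10.7 degrees, less where a joint would pass 70% of its speed; a pose out of reach is approached as far as the arm can. A call with a number of a shift or a turn outside -1 to 1 is refused whole. A call with a gripper value outside its range is refused whole. The fingers move at their own pace and stop on an object; FORCE is the grip in N (left out, the last holds). Time passes only in rows, so rows that repeat a pose let the fingers close. It gives the time, the measured TCP pose, the force, the opening and the grip force at its end, in the units of the state.
- sensors.state(): the state, without advancing time (a new reading comes with each control period).
- viewer.read_camera(name): name is "side" or "top" or "wrist"; returns a dict with "pixels" (384x512x3 uint8, red, green, blue), "depth" (384x512 float32, mm along the optical axis (not along the pixel's ray), 0 where there is no reading), "fx", "fy", "cx", "cy" (pixels), "k1" (the pictures are not rectified: a ray, as slopes to the right and down, at radius r is drawn at 1 + k1 r^2 times it, then the intrinsics apply), "eye" and "attitude" of the camera in the world; the wrist camera has in their place "mount" (4x4, takes a point from camera to tool coordinates, whose origin is the TCP and whose axes are the flange's). Camera axes: x right, y down, z forward; pixel columns grow to the right and rows downward; lengths in mm; the calibration is good to about 2 mm. A picture is of the moment at which its call begins: read the wrist's pose just before it.
- hand_in(): hands the job in; it is judged then, once.
The state is a dict: "time": time; "joints": joint angles; "joint_velocities": joint speeds; "tau": joint torques, N m; "ee_pos": TCP position; "tool_rot": TCP orientation; "wrist_force": force on the tool from outside, world axes, zero at the start; "torque": the same for the moment, N m; "grip_width": finger opening in mm; "finger_force": force on a finger pad.
Only numpy, scipy, OpenCV 4.12 (cv2) and the standard library are available. Lean on these libraries where they do the work, as an engineer would, in place of code of your own. Each camera call takes 0.05 s, during which the arm holds its last target. There are 200 camera calls.

TASK

Build the filtration set on its grey base one piece at a time, from the bottom up: first stand the amber glass jar inside the metal ring of the base, then plug the black rubber collar into the jar's mouth, then seat the white porcelain funnel in the collar by its stem, and last put the steel lid on the funnel with its knob up. Every piece must sit fully home and upright, and the white screw pot and the label roll must be left standing where they are.

Things in the scene. Friction and masses are not known exactly. Their poses are not given: they have to be found in the camera images.
- base: Fixed grey square plate, 94 x 94 mm, 8 mm thick, flat on the worktop, with an upstanding metal ring (inner diameter 72, outer 82, ring top 14 mm above the worktop) round its middle. Origin: centre of its underside, on the worktop; the jar stands on the plate, 8 mm above the origin. z up. Its place changes from start to start.
- receiver: Open amber glass jar, straight round wall, 60 mm outside diameter, 75 mm tall, mouth 50 mm inside diameter, closed bottom, 0.2 kg. Stands upright on the worktop. Origin: centre of its underside; z up its axis.
- collar: Black hard rubber collar, 28 mm tall, standing the way up it is used: a tapered plug 14 mm long (diameter 38 mm at the foot, 46 above), then a flange 60 mm in diameter, 14 mm thick. Through hole: 36 mm in the flange, 40 narrowing to 32 mm in the plug. Origin: centre of the plug's foot; z up. Seated, the flange lies on the jar's rim and the origin is 61 mm above the jar's.
- buchner: White porcelain funnel, 64 mm tall, standing on its stem as it is used; easily tipped. Round stem 30 mm long (24 mm diameter at the foot, 28 above), on it a straight open bowl of 60 mm outside, 52 mm inside diameter, 34 mm tall, perforated floor. Origin: centre of the stem's foot; z up. Seated, the bowl's underside lies on the collar's top, the origin 2 mm below the collar's.
- lid: Round steel lid, lying as it is used: a plug beneath (6 mm tall, 40 mm diameter at the foot, 46 above), a disc 60 mm in diameter, 4 mm thick, and a black knob (20 mm diameter from 18 to 30 mm above the origin, 14 mm neck below). Origin: centre of the plug's underside; z up. Seated, the disc lies on the funnel's rim, the origin 58 mm above the funnel's.
- pot: White closed screw pot, 62 mm diameter, 66 mm tall; a loose bystander to be left alone. Origin: centre of its underside.
- roll: White roll of blank labels with a hole, standing on its flat side, 62 mm diameter, 34 mm tall; a loose bystander to be left alone. Origin: centre of its underside.

How it is judged:
By the outcome, as a careful person would: the job done as asked, in the order asked, and still so for the second after the job is handed in, with the robot touching nothing.
It also fails if it takes over 120 s, if anything falls off the work surface, if the arm or the gripper's body presses on something with over 40 N, if the wrist force passes 120 N, or if a joint passes its speed limit or range.

## Working session

There is one attempt and no reset: what is moved stays moved. The work goes in short steps, Python scripts to look and compute and a shell command to move; the robot and the scene stay as the last step left them, time stands still between calls to the robot, and variables do not carry over. Pictures are saved under pics/ and viewed, at most 14 in all, crops included, and the job is handed in when it is done.

```bash
mkdir -p pics
cat > h.py <<'E'
import numpy as np, cv2
from workcell import sensors, viewer
def get(name):
    s=sensors.state(); c=viewer.read_camera(name)
    if 'mount' in c:
        T=np.eye(4); T[:3,:3]=np.array(s['tool_rot']).reshape(3,3); T[:3,3]=s['ee_pos']
        M=T@np.array(c['mount']); c['R'],c['t']=M[:3,:3],M[:3,3]
    else:
        c['R']=np.array(c['attitude']).reshape(3,3); c['t']=np.array(c['eye'])
    return c
def rays(c,uv):
    uv=np.asarray(uv,float).reshape(-1,2)
    d=np.c_[(uv[:,0]-c['cx'])/c['fx'],(uv[:,1]-c['cy'])/c['fy']]; s=d.copy()
    for _ in range(20): s=d/(1+c['k1']*(s**2).sum(1))[:,None]
    return np.c_[s,np.ones(len(s))]
def onplane(c,uv,z):
    r=rays(c,uv)@c['R'].T
    return c['t']+r*((z-c['t'][2])/r[:,2])[:,None]
def cloud(c):
    v,u=np.mgrid[:384,:512]
    P=rays(c,np.c_[u.ravel(),v.ravel()])*c['depth'].reshape(-1,1)
    P=P@c['R'].T+c['t']; P[c['depth'].ravel()==0]=np.nan
    return P.reshape(384,512,3)
def save(c,f,k=1): cv2.imwrite('pics/'+f,cv2.resize(c['pixels'][:,:,::-1],None,fx=k,fy=k))
E
python3 - <<'E'
from h import *
for n in ['side','top']:
    c=get(n); save(c,n+'0.png',1.5); print(n,c['t'],c['R'].round(3).tolist(),c['fx'],c['cx'],c['cy'],c['k1'],(c['depth']>0).mean())
    np.save(n+'.npy',c,allow_pickle=True)
E
```

```text
side [  201.01122772 -1169.11527913   684.50335912] [[0.961, -0.133, 0.244], [-0.277, -0.426, 0.861], [-0.011, -0.895, -0.446]] 475.08816718042516 265.571438374197 186.71978921330268 -0.17050860387829406 0.9960479736328125
top [ 429.43975863   43.51728192 1388.77589795] [[0.022, -0.996, 0.081], [-1.0, -0.022, -0.005], [0.006, -0.081, -0.997]] 442.0727659611583 258.6506078618127 191.491086396705 -0.06964583813851864 0.995941162109375
```

View pics/top0.png

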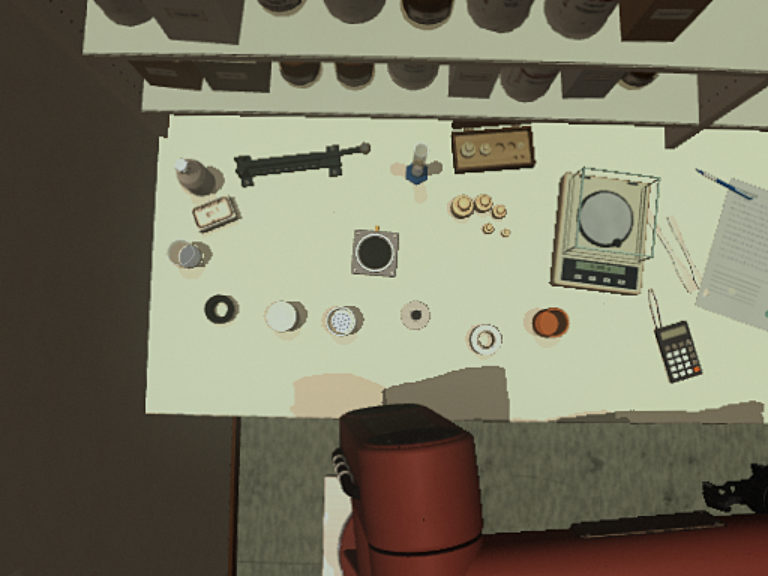

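View pics/side0.png

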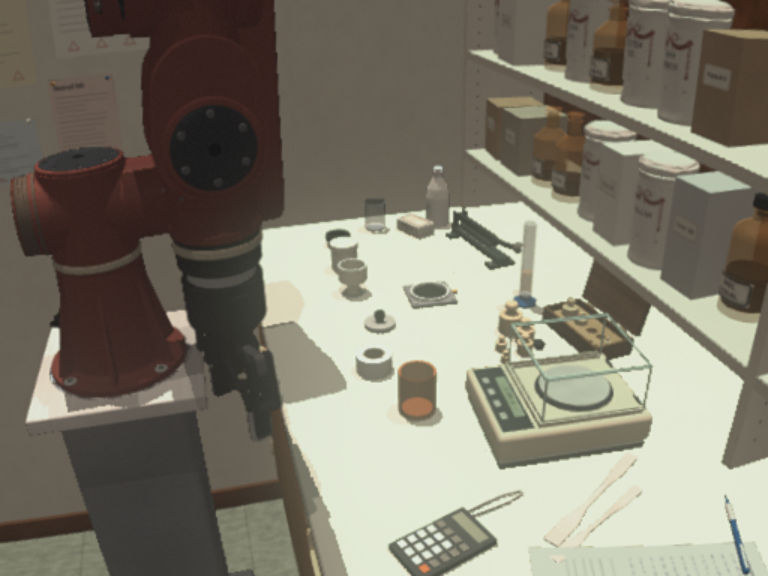

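The top view (1.5x scale) shows the collar at (220,309), pot (283,316), funnel (343,321), lid (416,315), roll (485,340), jar (550,322) and base (376,253). The side view shows all of these standing, with the jar at (417,390).

```bash
cat > m.py <<'E'
from h import *
seeds=dict(collar=(220,309),pot=(283,316),buchner=(343,321),lid=(416,315),roll=(485,340),jar=(550,322),base=(376,253))
t=np.load('top.npy',allow_pickle=True).item(); s=np.load('side.npy',allow_pickle=True).item()
C={'top':cloud(t),'side':cloud(s)}
for n,(u,v) in seeds.items():
    g=onplane(t,[(u/1.5,v/1.5)],40 if n!='base' else 8)[0]
    for k,P in C.items():
        Q=P.reshape(-1,3); Q=Q[(np.hypot(Q[:,0]-g[0],Q[:,1]-g[1])<62)&(Q[:,2]<110)]
        fl=np.median(Q[abs(Q[:,2])<4,2]) if (abs(Q[:,2])<4).any() else np.nan
        O=Q[Q[:,2]>5]
        if len(O)<10: print(n,k,'few',len(O)); continue
        zt=np.percentile(O[:,2],97); T=O[O[:,2]>zt-(5 if n!='lid' else 100)]
        (cx,cy),r=cv2.minEnclosingCircle(T[:,:2].astype(np.float32))
        print(n,k,'floor %.1f top %.1f  topctr %.1f %.1f r %.1f'%(fl,zt,cx,cy,r),'med',np.median(T[:,:2],0).round(1),len(T))
E
python3 m.py
```

```text
collar top floor 0.2 top 32.9  topctr 487.5 384.7 r 29.9 med [485.2 382.7] 84
collar side floor 1.8 top 32.5  topctr 488.6 380.4 r 30.5 med [485.5 386.1] 50
pot top floor -0.0 top 69.1  topctr 475.6 251.9 r 30.0 med [476.9 251.5] 181
pot side floor 1.4 top 67.9  topctr 473.7 247.3 r 31.1 med [473.9 242.4] 112
buchner top floor -0.1 top 66.2  topctr 468.7 132.3 r 29.6 med [473.3 131.4] 66
buchner side floor 1.5 top 66.0  topctr 462.7 128.8 r 35.8 med [468.1 122.7] 81
lid top floor -0.4 top 31.5  topctr 488.5 -18.1 r 57.9 med [486.  -18.3] 298
lid side floor 1.2 top 31.5  topctr 485.4 -22.7 r 32.0 med [483.5 -29.6] 203
roll top floor -0.3 top 38.4  topctr 438.3 -164.2 r 30.9 med [ 435.  -165.2] 110
roll side floor 0.7 top 36.7  topctr 438.8 -168.8 r 33.5 med [ 436.9 -168.6] 214
jar top floor -0.1 top 77.8  topctr 474.7 -295.3 r 29.8 med [ 478.2 -290.1] 68
jar side floor 0.6 top 76.6  topctr 473.2 -298.2 r 31.5 med [ 475.5 -300.6] 163
base top floor 0.3 top 15.9  topctr 611.7 66.2 r 58.5 med [612.2  69.2] 216
base side floor 1.8 top 16.3  topctr 618.7 60.4 r 55.7 med [613.8  57.5] 158
```

```bash
cat > go.py <<'E'
import sys
from h import *
from scipy.spatial.transform import Rotation as Ro
# go.py x y z [yaw of tool y axis (deg) in world]: prints shift/turn fractions from current measured pose
s=sensors.state(); R=np.array(s['tool_rot']).reshape(3,3); p=np.array(s['ee_pos'])
a=[float(x) for x in sys.argv[1:]]
d=R.T@(np.array(a[:3])-p)/100
print('t %.2f pos'%s['time'],p.round(1),'F',np.round(s['wrist_force'],1),'w %.1f ff %.1f'%(s['grip_width'],s['finger_force'] if np.isscalar(s['finger_force']) else np.max(s['finger_force'])))
print('R',R.round(3).tolist(),'j',np.round(s['joints'],2)); 
yd=np.degrees(np.arctan2(R[1,1],R[0,1]))
if len(a)>3:
    w=(a[3]-yd+90)%180-90; y=np.radians(yd+w)
else: y=np.radians(yd)
Y=np.array([np.cos(y),np.sin(y),0]); Z=np.array([0,0,-1.]); G=np.c_[np.cross(Y,Z),Y,Z]
print('yaw',round(yd,1),'shift',d.round(3),'turn',(Ro.from_matrix(R.T@G).as_rotvec()/.5).round(3),'dist',np.round(np.linalg.norm(d)*100))
E
python3 go.py 474 -297 231 90; python3 -c "
from h import *
c=get('wrist'); print(np.array(c['mount']).round(3).tolist(),c['fx'],c['k1'])"
```

```text
t 0.10 pos [ 203.3 -564.2  230.6] F [ 0.2 -0.1 -0.2] w 85.5 ff 0.0
R [[0.941, 0.339, -0.0], [0.339, -0.941, 0.001], [0.0, -0.001, -1.0]] j [-1.44  0.1   0.1   1.56  0.    1.35]
yaw -70.2 shift [ 3.452e+00 -1.596e+00 -1.000e-03] turn [-0.002 -0.     0.692] dist 380.0
[[0.001, -0.951, -0.31, 79.73], [1.0, 0.001, 0.0, 1.391], [0.0, -0.31, 0.951, -142.619], [0.0, 0.0, 0.0, 1.0]] 334.02208179198357 -0.07962789054902016
```

```bash
python3 -m jog '[[[0.33,-0.15,0,0,0,-0.33,1],[0.67,-0.3,0,0,0,-0.67,1],[1,-0.46,0,0,0,-1,1],[1,-0.46,0,0,0,-1,1]]]' 30; python3 go.py 474 -297 200 0
```

```text
time: 0.65
ee_pos: [283.4, -485.8, 231.4]
tool_rot: [[0.66, 0.751, 0.0], [0.751, -0.66, 0.0], [0.0, 0.0, -1.0]]
wrist_force: [-0.0, -0.8, 0.6]
grip_width: 85.8
finger_force: 0.0
t 0.65 pos [ 283.4 -485.8  231.4] F [-0.  -0.8  0.6] w 85.8 ff 0.0
R [[0.66, 0.751, 0.0], [0.751, -0.66, 0.0], [0.0, 0.0, -1.0]] j [-1.28 -0.01 -0.02  1.56  0.    1.02]
yaw -41.3 shift [2.676 0.186 0.315] turn [ 0.000e+00 -1.000e-03 -1.442e+00] dist 270.0
```

```bash
python3 -m jog '[[[0.5,0.035,0,0,0,-0.33,1],[1,0.07,0,0,0,-0.7,1],[1,0.07,0,0,0,-1,1]]]' ; python3 go.py 474 -297 200 0
```

```text
time: 1.02
ee_pos: [354.9, -415.6, 231.3]
tool_rot: [[0.217, 0.976, 0.0], [0.976, -0.217, 0.0], [0.0, 0.0, -1.0]]
wrist_force: [-0.6, -0.7, -0.0]
grip_width: 85.8
finger_force: 0.0
t 1.02 pos [ 354.9 -415.6  231.3] F [-0.6 -0.7 -0. ] w 85.8 ff 0.0
R [[0.217, 0.976, 0.0], [0.976, -0.217, 0.0], [0.0, 0.0, -1.0]] j [-1.1  -0.06 -0.07  1.56  0.    0.69]
yaw -12.5 shift [1.415 0.905 0.314] turn [ 0.    -0.    -0.437] dist 171.0
```

```bash
python3 -m jog '[[[0.5,0.5,0,0,0,-0.3,1],[0.98,0.6,0,0,0,-0.44,1],[0.98,0.6,0,0,0,-0.44,1]]]' ; python3 go.py 474 -297 200 0
```

```text
time: 1.4
ee_pos: [435.1, -332.8, 231.3]
tool_rot: [[0.002, 1.0, 0.0], [1.0, -0.002, 0.0], [0.0, 0.0, -1.0]]
wrist_force: [0.2, -0.5, -0.1]
grip_width: 85.7
finger_force: 0.0
t 1.40 pos [ 435.1 -332.8  231.3] F [ 0.2 -0.5 -0.1] w 85.7 ff 0.0
R [[0.002, 1.0, 0.0], [1.0, -0.002, 0.0], [0.0, 0.0, -1.0]] j [-0.89 -0.05 -0.06  1.56  0.    0.68]
yaw -0.1 shift [0.359 0.388 0.313] turn [ 0.    -0.001 -0.004] dist 61.0
```

```bash
python3 -m jog '[[[0.36,0.39,0,0,0,0,1],[0.36,0.39,0,0,0,0,1],[0.36,0.39,0,0,0,0,1]]]' >/dev/null
cat > w.py <<'E'
import sys
from h import *
# w.py file x y : wrist picture + cloud circle near x,y
c=get('wrist'); save(c,sys.argv[1]+'.png',1.2); np.save(sys.argv[1]+'.npy',c,allow_pickle=True)
x,y=map(float,sys.argv[2:4]); Q=cloud(c).reshape(-1,3); zmax=float(sys.argv[4]) if len(sys.argv)>4 else 110
Q=Q[(np.hypot(Q[:,0]-x,Q[:,1]-y)<55)&(Q[:,2]<zmax)]
O=Q[Q[:,2]>5]; zt=np.percentile(O[:,2],97); print('floor',np.median(Q[abs(Q[:,2])<4,2]) if (abs(Q[:,2])<4).any() else 0,'top',zt)
for b in ((zt-4,zt+3),(zt-12,zt-4),(zt-35,zt-12)):
    T=O[(O[:,2]>b[0])&(O[:,2]<b[1])]
    if len(T)>5:
        (a,b2),r=cv2.minEnclosingCircle(T[:,:2].astype(np.float32)); print(np.round(b,1),'ctr %.1f %.1f r %.1f n %d'%(a,b2,r,len(T)), np.percentile(T[:,:2],[1,99],axis=0).round(1).tolist())
E
python3 w.py w1 474 -297; python3 go.py 474 -297 231 0
```

```text
floor -0.02702289747054465 top 75.72230243689852
[71.7 78.7] ctr 475.2 -298.0 r 29.8 n 1008 [[446.5, -326.7], [503.8, -269.0]]
[63.7 71.7] ctr 474.7 -295.2 r 28.4 n 226 [[449.5, -323.3], [499.9, -268.4]]
[40.7 63.7] ctr 475.1 -294.6 r 28.9 n 569 [[450.2, -323.3], [500.0, -268.2]]
t 1.82 pos [ 472.2 -300.3  231.1] F [ 0.6  0.1 -0.1] w 85.4 ff 0.0
R [[0.007, 1.0, -0.001], [1.0, -0.007, -0.0], [-0.0, -0.001, -1.0]] j [-0.8  -0.02 -0.03  1.56 -0.    0.78]
yaw -0.4 shift [0.033 0.017 0.001] turn [-0.001  0.    -0.014] dist 4.0
```

View pics/w1.png

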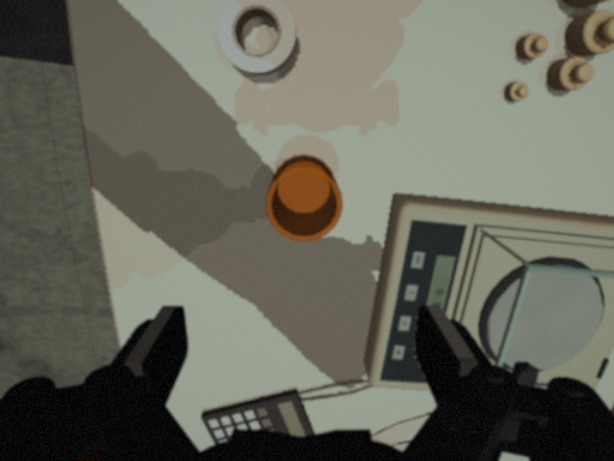

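The wrist view shows the jar centred near (304,200), with the balance edge clear on the right and the roll up at (257,35). The jar's rim fits at (475.2, -298.0) and its top at z 76. Going down now.

```bash
python3 -m jog '[[[0.023,0.028,0.4,0,0,-0.014,1],[0.023,0.028,0.8,0,0,-0.014,1],[0.023,0.028,1,0,0,-0.014,1],[0.023,0.028,1,0,0,-0.014,1]]]' >/dev/null; python3 go.py 475.2 -298 25 0
```

```text
t 2.33 pos [ 474.7 -297.   130.3] F [ 0.3 -0.4  0.7] w 85.7 ff 0.0
R [[-0.001, 1.0, -0.002], [1.0, 0.001, 0.001], [0.001, -0.002, -1.0]] j [-0.79 -0.01 -0.2   1.38 -0.    0.78]
yaw 0.0 shift [-0.011  0.006  1.053] turn [-0.003 -0.003  0.001] dist 105.0
```

```bash
python3 -m jog '[[[-0.01,0.005,0.35,0,0,0,1],[-0.01,0.005,0.7,0,0,0,1],[-0.01,0.005,1,0,0,0,1],[-0.01,0.005,1,0,0,0,1],[-0.01,0.005,1,0,0,0,0.5],[-0.01,0.005,1,0,0,0,0.3],[-0.01,0.005,1,0,0,0,0.3],[-0.01,0.005,1,0,0,0,0.3],[-0.01,0.005,1,0,0,0,0.3],[-0.01,0.005,1,0,0,0,0.3]]]' 40; python3 go.py 615 63 130 0
```

```text
time: 3.58
ee_pos: [477.4, -299.3, 34.0]
tool_rot: [[-0.002, 1.0, 0.002], [1.0, 0.002, -0.003], [-0.003, 0.002, -1.0]]
wrist_force: [-1.6, 0.5, 7.5]
grip_width: 58.3
finger_force: 44.1
t 3.58 pos [ 477.4 -299.3   34. ] F [-1.6  0.5  7.5] w 58.3 ff 44.1
R [[-0.002, 1.0, 0.002], [1.0, 0.002, -0.003], [-0.003, 0.002, -1.0]] j [-0.79  0.05 -0.32  1.2  -0.    0.78]
yaw 0.1 shift [ 3.617  1.385 -0.968] turn [0.005 0.006 0.004] dist 399.0
```

```bash
python3 -m jog '[[[0,0,-0.3,0,0,0,0.3],[0,0,-0.7,0,0,0,0.3],[0.2,0,-1,0,0,0,0.3],[0.6,0.2,-1,0,0,0,0.3],[1,0.4,-1,0,0,0,0.3]]]'; python3 -m jog '[[[0.4,0.16,0,0,0,0,0.3],[0.8,0.3,0,0,0,0,0.3],[1,0.4,0,0,0,0,0.3]]]'; python3 -m jog '[[[0.4,0.16,0,0,0,0,0.3],[0.8,0.3,0,0,0,0,0.3],[0.9,0.4,0,0,0,0,0.3],[0.9,0.4,0,0,0,0,0.3]]]' >/dev/null; python3 go.py 615 63 130 0
```

```text
time: 4.2
ee_pos: [517.0, -197.4, 133.2]
tool_rot: [[-0.001, 1.0, 0.002], [1.0, 0.001, -0.002], [-0.002, 0.002, -1.0]]
wrist_force: [1.5, 0.1, -2.1]
grip_width: 58.1
finger_force: 43.9
time: 4.58
ee_pos: [556.6, -95.8, 132.5]
tool_rot: [[-0.004, 1.0, 0.001], [1.0, 0.004, -0.0], [-0.0, 0.001, -1.0]]
wrist_force: [-0.4, 0.2, -1.6]
grip_width: 57.9
finger_force: 43.8
t 5.08 pos [596.2  -7.5 131.8] F [-0.4 -0.4 -2. ] w 57.8 ff 43.9
R [[-0.003, 1.0, 0.001], [1.0, 0.003, -0.0], [-0.0, 0.001, -1.0]] j [-0.23  0.1  -0.09  1.38 -0.    1.34]
yaw 0.2 shift [0.705 0.19  0.018] turn [0.001 0.001 0.006] dist 73.0
```

```bash
python3 w.py w2 615 64 40
python3 - <<'E'
from h import *
c=np.load('w2.npy',allow_pickle=True).item(); P=cloud(c); Q=P.reshape(-1,3)
Q=Q[(np.hypot(Q[:,0]-615,Q[:,1]-64)<75)]
for lo,hi in((12,18),(6,10.5)):
    T=Q[(Q[:,2]>lo)&(Q[:,2]<hi)]; print(lo,len(T),np.median(T,0),np.percentile(T,[1,99],axis=0).round(1).tolist(),cv2.minAreaRect(T[:,:2].astype(np.float32)),cv2.minEnclosingCircle(T[:,:2].astype(np.float32)))
t=np.load('top.npy',allow_pickle=True).item(); Q=cloud(t).reshape(-1,3); Q=Q[(np.hypot(Q[:,0]-615,Q[:,1]-64)<75)]
T=Q[(Q[:,2]>5)&(Q[:,2]<18)]; print(np.percentile(T,[2,98],axis=0).round(1).tolist(),cv2.minAreaRect(T[:,:2].astype(np.float32)))
E
```

```text
floor 0.02359176593324719 top 14.413594155153422
[10.4 17.4] ctr 615.0 63.9 r 54.6 n 2237 [[575.9, 24.4], [655.3, 103.5]]
[ 2.4 10.4] ctr 615.0 64.0 r 55.0 n 11812 [[570.1, 18.9], [662.7, 109.3]]
12 2097 [615.7691142   68.16222671  13.79621278] [[575.9, 24.4, 12.1], [655.3, 103.5, 15.5]] ((615.722900390625, 63.993289947509766), (81.23013305664062, 80.7348861694336), 22.64983558654785) ((615.6920166015625, 63.542823791503906), 41.1857795715332)
6 12501 [615.60256963  66.16560278   8.15654899] [[569.7, 18.4, 6.3], [663.9, 110.0, 10.0]] ((621.558837890625, 63.722068786621094), (93.45140838623047, 105.46437072753906), 86.67884826660156) ((615.5555419921875, 63.92705535888672), 64.61077117919922)
[[569.0, 22.1, 5.2], [662.9, 112.7, 15.5]] ((617.059814453125, 66.92237854003906), (136.55789184570312, 129.80355834960938), 46.34184265136719)
```

View pics/w2.png

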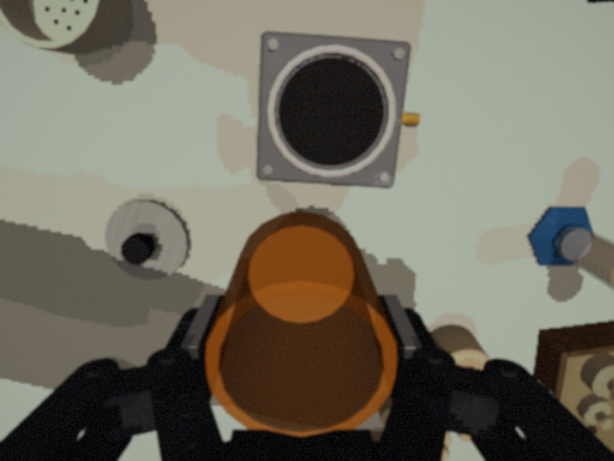

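The view shows the jar held upright and the base ahead at (335,110), with the ring fitting at (615.7, 63.8).

```bash
python3 -m jog '[[[0.4,0.1,0,0,0,0,0.3],[0.7,0.195,0,0,0,0,0.3],[0.7,0.195,0,0,0,0,0.3],[0.7,0.195,0,0,0,0,0.3]]]'>/dev/null; python3 go.py 615.7 62.5 45 0
```

```text
t 5.62 pos [614.9  61.1 131.4] F [-0.4  0.6 -1.8] w 57.7 ff 43.9
R [[-0.001, 1.0, -0.0], [1.0, 0.001, -0.001], [-0.001, -0.0, -1.0]] j [-0.11  0.16 -0.02  1.39 -0.    1.46]
yaw 0.1 shift [0.015 0.008 0.864] turn [-0.     0.001  0.002] dist 86.0
```

```bash
python3 -m jog '[[[0.013,0.008,0.3,0,0,0,0.3],[0.013,0.008,0.6,0,0,0,0.3],[0.013,0.008,0.75,0,0,0,0.3],[0.013,0.008,0.83,0,0,0,0.3],[0.013,0.008,0.87,0,0,0,0.3],[0.013,0.008,0.89,0,0,0,0.3],[0.013,0.008,0.89,0,0,0,0.3]]]'
```

```text
time: 6.5
ee_pos: [616.2, 63.7, 42.8]
tool_rot: [[-0.002, 1.0, 0.001], [1.0, 0.002, -0.0], [-0.0, 0.001, -1.0]]
wrist_force: [-0.2, 0.6, -1.2]
grip_width: 58.0
finger_force: 44.0
```

```bash
python3 -m jog '[[[0,0,0.01,0,0,0,0.3],[0,0,0.02,0,0,0,0.3],[0,0,0.02,0,0,0,0.3]]]'
```

```text
time: 6.88
ee_pos: [616.3, 63.8, 42.0]
tool_rot: [[-0.002, 1.0, 0.001], [1.0, 0.002, -0.0], [-0.0, 0.001, -1.0]]
wrist_force: [-3.8, 0.8, 9.4]
grip_width: 58.0
finger_force: 45.1
```

```bash
python3 -m jog '[[[0,0,-0.01,0,0,0,0.85],[0,0,-0.01,0,0,0,1],[0,0,-0.01,0,0,0,1],[0,0,-0.01,0,0,0,1],[0,0,-0.3,0,0,0,1],[0,0,-0.6,0,0,0,1],[0,0,-1,0,0,0,1],[0,0,-1,0,0,0,1]]]'; python3 -m jog '[[[0.2,0,-0.3,0,0,0,1],[0.6,-0.3,-0.3,0,0,0,1],[1,-0.4,-0.3,0,0,0,1]]]'; python3 -m jog '[[[0.5,-0.2,0,0,0,0,1],[1,-0.4,0,0,0,0,1],[1,-0.4,0,0,0,0,1]]]'; python3 go.py 487 335 180 0
```

```text
time: 7.88
ee_pos: [618.0, 63.5, 144.2]
tool_rot: [[-0.002, 1.0, 0.006], [1.0, 0.002, -0.001], [-0.001, 0.006, -1.0]]
wrist_force: [-0.4, -1.3, -0.8]
grip_width: 85.1
finger_force: 0.0
time: 8.25
ee_pos: [574.5, 164.4, 169.8]
tool_rot: [[-0.001, 1.0, -0.001], [1.0, 0.001, -0.0], [-0.0, -0.001, -1.0]]
wrist_force: [1.1, 0.3, -0.6]
grip_width: 85.1
finger_force: 0.0
time: 8.62
ee_pos: [533.5, 266.5, 169.4]
tool_rot: [[-0.006, 1.0, -0.001], [1.0, 0.006, 0.0], [0.0, -0.001, -1.0]]
wrist_force: [-0.3, -0.3, 0.4]
grip_width: 85.2
finger_force: 0.0
t 8.62 pos [533.5 266.5 169.4] F [-0.3 -0.3  0.4] w 85.2 ff 0.0
R [[-0.006, 1.0, -0.001], [1.0, 0.006, 0.0], [0.0, -0.001, -1.0]] j [ 0.24  0.09 -0.03  1.45  0.    1.81]
yaw 0.4 shift [ 0.688 -0.461 -0.105] turn [-0.002 -0.     0.013] dist 83.0
```

```bash
python3 -m jog '[[[0.5,-0.2,0,0,0,0,1],[1,-0.46,0,0,0,0,1],[1,-0.46,0,0,0,0,1],[1,-0.46,0,0,0,0,1]]]'>/dev/null; python3 w.py w3 487 383 50; python3 go.py 487 383 80 0
python3 - <<'E'
from h import *
c=get('top'); P=cloud(c).reshape(-1,3); T=P[(np.hypot(P[:,0]-616,P[:,1]-64)<45)&(P[:,2]>78)&(P[:,2]<100)]
print(len(T),T[:,2].max(),cv2.minEnclosingCircle(T[:,:2].astype(np.float32)))
E
```

```text
floor 0.0419473746511585 top 29.06209170373926
[25.1 32.1] ctr 489.9 383.8 r 30.0 n 2345 [[461.8, 356.1], [518.1, 412.3]]
[17.1 25.1] ctr 489.3 391.2 r 26.0 n 146 [[466.0, 365.6], [510.6, 413.4]]
[-5.9 17.1] ctr 490.5 389.5 r 25.1 n 190 [[471.8, 364.6], [507.9, 412.2]]
t 9.18 pos [489.8 362.4 169.8] F [-0.3 -0.3  0.2] w 85.4 ff 0.0
R [[-0.001, 1.0, -0.0], [1.0, 0.001, -0.001], [-0.001, -0.0, -1.0]] j [ 0.42  0.13  0.01  1.45 -0.    1.99]
yaw 0.1 shift [ 0.207 -0.028  0.898] turn [-0.001  0.001  0.002] dist 92.0
97 89.22418456433456 ((616.5099487304688, 68.26654052734375), 30.07634162902832)
```

```bash
python3 -m jog '[[[0.2,0,0.4,0,0,0,1],[0.214,0,0.8,0,0,0,1],[0.214,0,0.95,0,0,0,1],[0.214,0,0.95,0,0,0,1],[0.214,0,0.95,0,0,0,1]]]'>/dev/null; python3 go.py 489.9 383.8 -3 0; python3 w.py w4 490 384 50
```

```text
t 9.85 pos [490.4 384.9  77.2] F [-0.2 -0.3  0.9] w 85.2 ff 0.0
R [[-0.001, 1.0, 0.002], [1.0, 0.001, 0.001], [0.001, 0.002, -1.0]] j [ 0.46  0.2  -0.08  1.29 -0.    2.03]
yaw 0.1 shift [-0.011 -0.007  0.802] turn [ 0.005 -0.002  0.003] dist 80.0
floor 0.037323939529528616 top 28.954660264571956
[25. 32.] ctr 490.2 383.7 r 30.0 n 4333 [[462.0, 356.0], [518.1, 412.5]]
[17. 25.] ctr 490.6 392.0 r 27.1 n 560 [[466.5, 365.2], [514.7, 413.5]]
[-6. 17.] ctr 489.6 390.2 r 26.5 n 512 [[471.9, 364.2], [508.0, 412.9]]
```

```bash
python3 -m jog '[[[-0.01,-0.005,0.35,0,0,0,1],[-0.01,-0.005,0.65,0,0,0,1],[-0.01,-0.005,0.78,0,0,0,1],[-0.01,-0.005,0.8,0,0,0,1],[-0.01,-0.005,0.8,0,0,0,1]]]'; python3 -m jog '[[[0,0,0,0,0,0,0.6],[0,0,0,0,0,0,0.4],[0,0,0,0,0,0,0.4],[0,0,0,0,0,0,0.4],[0,0,0,0,0,0,0.4]]]' 40
```

```text
time: 10.52
ee_pos: [489.6, 384.2, -3.3]
tool_rot: [[-0.002, 1.0, 0.002], [1.0, 0.002, 0.001], [0.001, 0.002, -1.0]]
wrist_force: [0.8, 0.4, 0.7]
grip_width: 85.5
finger_force: 0.0
time: 11.15
ee_pos: [489.4, 384.2, -3.2]
tool_rot: [[-0.002, 1.0, 0.002], [1.0, 0.002, 0.001], [0.001, 0.002, -1.0]]
wrist_force: [-1.8, 0.0, 5.9]
grip_width: 59.3
finger_force: 41.5
```

```bash
python3 -m jog '[[[0,0,-0.3,0,0,0,0.4],[0,0,-0.7,0,0,0,0.4],[0,0,-1,0,0,0,0.4],[-0.4,0.2,-1,0,0,0,0.4],[-0.8,0.4,-1,0,0,0,0.4]]]'; python3 -m jog '[[[-0.4,0.16,-0.3,0,0,0,0.4],[-0.8,0.3,-0.5,0,0,0,0.4],[-1,0.4,-0.5,0,0,0,0.4]]]';python3 -m jog '[[[-0.4,0.16,0,0,0,0,0.4],[-0.8,0.3,0,0,0,0,0.4],[-0.8,0.3,0,0,0,0,0.4],[-0.8,0.3,0,0,0,0,0.4]]]'>/dev/null; python3 go.py 616 64.3 140 0; python3 w.py w5 616 64 100
```

```text
time: 11.78
ee_pos: [529.6, 303.5, 96.3]
tool_rot: [[-0.003, 1.0, 0.002], [1.0, 0.003, 0.0], [0.0, 0.002, -1.0]]
wrist_force: [0.9, 0.5, -1.5]
grip_width: 59.1
finger_force: 43.2
time: 12.15
ee_pos: [570.9, 202.4, 147.5]
tool_rot: [[-0.0, 1.0, 0.004], [1.0, 0.0, 0.0], [0.0, 0.004, -1.0]]
wrist_force: [0.3, 0.1, -0.6]
grip_width: 59.4
finger_force: 43.4
t 12.65 pos [598.7 124.7 144.4] F [ 0.9 -0.3 -0.7] w 59.1 ff 43.4
R [[-0.002, 1.0, -0.001], [1.0, 0.002, 0.0], [0.0, -0.001, -1.0]] j [-0.01  0.14 -0.02  1.41  0.    1.56]
yaw 0.1 shift [-0.604  0.172  0.044] turn [-0.003 -0.001  0.004] dist 63.0
floor 0.06844783226566165 top 82.86313228013599
[78.9 85.9] ctr 600.2 78.3 r 16.9 n 347 [[587.7, 66.0], [610.7, 91.9]]
[70.9 78.9] ctr 596.7 74.0 r 16.0 n 82 [[587.3, 60.1], [599.8, 89.1]]
[47.9 70.9] ctr 601.7 64.1 r 22.5 n 192 [[587.0, 43.2], [605.7, 84.7]]
```

View pics/w5.png

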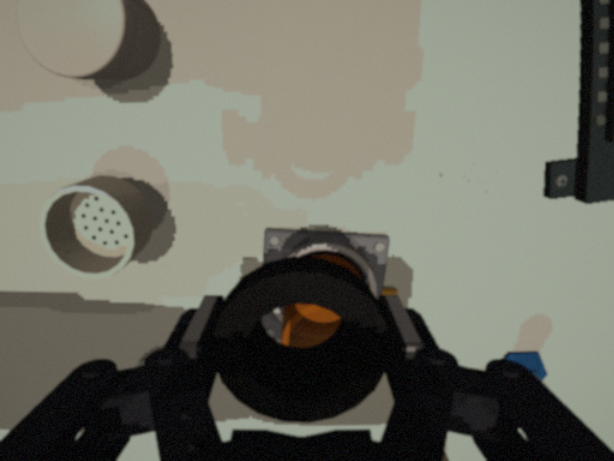

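The collar is held level at (300,340) and hides the jar's mouth. I'll carry it past the jar and look back.

```bash
python3 -m jog '[[[-0.4,0.05,-0.2,0,0,0,0.4],[-0.8,0.1,-0.2,0,0,0,0.4],[-1,0.17,-0.2,0,0,0,0.4]]]'>/dev/null;python3 -m jog '[[[-0.3,0,0,0,0,0,0.4],[-0.4,0,0,0,0,0,0.4],[-0.4,0,0,0,0,0,0.4],[-0.4,0,0,0,0,0,0.4]]]'>/dev/null; python3 go.py 616 64.3 150 0; python3 w.py w6 616 64 100
python3 - <<'E'
from h import *
c=np.load('w6.npy',allow_pickle=True).item(); Q=cloud(c).reshape(-1,3)
Q=Q[np.hypot(Q[:,0]-616,Q[:,1]-64)<80]
T=Q[(Q[:,2]>12.5)&(Q[:,2]<16)];print('ring',cv2.minEnclosingCircle(T[:,:2].astype(np.float32)))
E
```

```text
t 13.57 pos [616.5 -14.7 165.2] F [ 0.  -0.2 -1.2] w 58.9 ff 43.4
R [[-0.003, 1.0, -0.0], [1.0, 0.003, 0.0], [0.0, -0.0, -1.0]] j [-0.24  0.15  0.03  1.45  0.    1.33]
yaw 0.2 shift [ 0.79  -0.002  0.152] turn [-0.    -0.001  0.006] dist 80.0
floor 0.06008153614735079 top 83.51344571750356
[79.5 86.5] ctr 616.9 64.7 r 30.1 n 2137 [[588.4, 36.3], [645.8, 93.7]]
[71.5 79.5] ctr 616.8 65.0 r 25.4 n 297 [[591.7, 40.3], [641.9, 89.6]]
[48.5 71.5] ctr 616.7 64.9 r 25.4 n 717 [[591.6, 40.3], [641.8, 89.9]]
ring ((615.7769165039062, 63.819580078125), 41.207435607910156)
```

```bash
cat > held.py <<'E'
import sys
from h import *
# held.py zlo zhi mask held object's rim (world z) near TCP
s=sensors.state(); p=np.array(s['ee_pos']); c=get('wrist'); Q=cloud(c).reshape(-1,3)
r=np.hypot(Q[:,0]-p[0],Q[:,1]-p[1]); lo,hi=float(sys.argv[1]),float(sys.argv[2])
T=Q[(r<34)&(Q[:,2]>p[2]+lo)&(Q[:,2]<p[2]+hi)]
(a,b),rr=cv2.minEnclosingCircle(T[:,:2].astype(np.float32)); print('n',len(T),'z-tcp pct',np.percentile(T[:,2]-p[2],[5,50,95]).round(1),'off',a-p[0],b-p[1],'r',rr, np.percentile(T[:,:2]-p[:2],[1,99],axis=0).round(1).tolist())
A=np.c_[T[:,:2]-p[:2],np.ones(len(T))]; print('plane',np.linalg.lstsq(A,T[:,2]-p[2],rcond=None)[0].round(3))
E
python3 held.py 26 36; python3 -m jog '[[[0.4,0,0,0,0,0,0.4],[0.8,0,0,0,0,0,0.4],[0.8,0.005,0.2,0,0,0,0.4],[0.8,0.005,0.3,0,0,0,0.4],[0.8,0.005,0.3,0,0,0,0.4]]]'>/dev/null;python3 go.py 617 65.2 76 0
```

```text
n 11236 z-tcp pct [27.8 30.8 32.1] off -0.02510959281300984 1.3300804185034902 r 33.61219024658203 [[-29.4, -27.6], [30.5, 28.9]]
plane [-4.0000e-03 -3.0000e-03  3.0675e+01]
t 14.30 pos [616.   63.5 133.8] F [-0.8 -0.2 -0.7] w 59.3 ff 43.4
R [[-0.001, 1.0, -0.002], [1.0, 0.001, 0.0], [0.0, -0.002, -1.0]] j [-0.11  0.17 -0.01  1.4  -0.    1.46]
yaw 0.1 shift [0.017 0.011 0.578] turn [-0.005 -0.     0.003] dist 58.0
```

```bash
python3 -m jog '[[[0.011,0.009,0.25,0,0,0,0.4],[0.011,0.009,0.45,0,0,0,0.4],[0.011,0.009,0.55,0,0,0,0.4],[0.011,0.009,0.6,0,0,0,0.4],[0.011,0.009,0.62,0,0,0,0.4],[0.011,0.009,0.64,0,0,0,0.4],[0.011,0.009,0.64,0,0,0,0.4]]]'
```

```text
time: 15.18
ee_pos: [617.9, 65.2, 71.6]
tool_rot: [[-0.002, 1.0, 0.0], [1.0, 0.002, -0.0], [-0.0, 0.0, -1.0]]
wrist_force: [-1.5, -0.4, -0.0]
grip_width: 58.9
finger_force: 43.9
```

```bash
python3 -m jog '[[[-0.007,-0.005,0.02,0,0,0,0.4],[-0.007,-0.005,0.04,0,0,0,0.4],[-0.007,-0.005,0.055,0,0,0,0.4],[-0.007,-0.005,0.065,0,0,0,0.4],[-0.007,-0.005,0.065,0,0,0,0.4]]]'
```

```text
time: 15.8
ee_pos: [617.3, 64.5, 66.0]
tool_rot: [[-0.002, 1.0, 0.0], [1.0, 0.002, -0.0], [-0.0, 0.0, -1.0]]
wrist_force: [-6.6, 0.7, 9.7]
grip_width: 59.2
finger_force: 45.7
```

```bash
python3 -m jog '[[[0,0,0.01,0,0,0,0.4],[0,0,0,0,0,0,0.9],[0,0,0,0,0,0,1],[0,0,0,0,0,0,1],[0,0,-0.3,0,0,0,1],[0,0,-0.7,0,0,0,1],[0,0,-1,0,0,0,1]]]';  python3 -m jog '[[[0,0,0,0,0,0,1],[0.2,-0.4,0,0,0,0,1],[0.5,-0.8,0,0,0,0,1],[0.6,-1,0,0,0,0,1]]]' >/dev/null;python3 -m jog '[[[0.1,-0.47,0.2,0,0,0,1],[0.1,-0.47,0.2,0,0,0,1],[0.1,-0.47,0.2,0,0,0,1]]]' >/dev/null; python3 go.py 471 130 130 0; python3 w.py w7 471 131 110
```

```text
time: 16.68
ee_pos: [617.5, 64.5, 166.3]
tool_rot: [[-0.002, 1.0, 0.001], [1.0, 0.002, -0.0], [-0.0, 0.001, -1.0]]
wrist_force: [-0.3, -0.1, -0.5]
grip_width: 85.5
finger_force: 0.0
t 17.55 pos [470.4 134.1 144.5] F [-0.5  0.1  0.2] w 85.5 ff 0.0
R [[-0.002, 1.0, 0.0], [1.0, 0.002, -0.0], [-0.0, 0.0, -1.0]] j [ 0.01 -0.24 -0.39  1.42 -0.    1.58]
yaw 0.1 shift [-0.041  0.006  0.145] turn [0.001 0.    0.004] dist 15.0
floor -0.02649922837338181 top 64.5505225329147
[60.6 67.6] ctr 469.5 128.6 r 30.0 n 1434 [[440.9, 99.8], [498.4, 157.9]]
[52.6 60.6] ctr 469.6 131.0 r 29.0 n 546 [[443.8, 102.4], [495.4, 158.3]]
[29.6 52.6] ctr 469.7 130.8 r 29.0 n 3690 [[444.4, 102.8], [495.0, 158.1]]
```

View pics/w7.png

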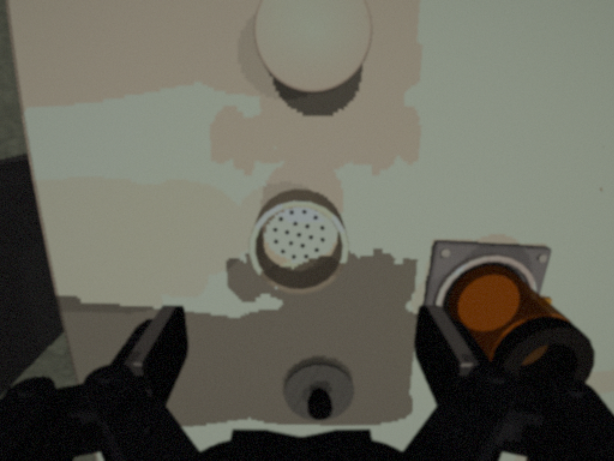

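The funnel's rim is at (298,245) and it stands clear. The collar at (543,355) sits on the jar.

```bash
python3 -m jog '[[[-0.054,-0.008,0.3,0,0,0,1],[-0.054,-0.008,0.6,0,0,0,1],[-0.054,-0.008,0.6,0,0,0,1],[-0.054,-0.008,0.6,0,0,0,1]]]'>/dev/null; python3 w.py w8 471 131 110;python3 go.py 469.6 128.7 22 0
```

```text
floor -0.017453549128532586 top 107.4592109138973
[103.5 110.5] ctr 471.1 134.4 r 54.8 n 757 [[417.1, 116.7], [525.3, 139.1]]
[ 95.5 103.5] ctr 471.2 137.6 r 48.1 n 257 [[424.7, 117.2], [516.8, 138.4]]
t 18.15 pos [470.7 128.7  86.5] F [0.6 0.1 0. ] w 85.2 ff 0.0
R [[-0.002, 1.0, 0.002], [1.0, 0.002, -0.0], [-0.0, 0.002, -1.0]] j [-0.   -0.22 -0.48  1.31 -0.    1.57]
yaw 0.1 shift [ 0.    -0.012  0.645] turn [0.004 0.    0.004] dist 64.0
```

```bash
python3 -m jog '[[[0,-0.01,0.3,0,0,0,1],[0,-0.01,0.55,0,0,0,1],[0,-0.01,0.64,0,0,0,1],[0,-0.01,0.64,0,0,0,1],[0,-0.01,0.64,0,0,0,1]]]'; python3 -m jog '[[[0,0,0,0,0,0,0.8],[0,0,0,0,0,0,0.7],[0,0,0,0,0,0,0.6],[0,0,0,0,0,0,0.5],[0,0,0,0,0,0,0.5],[0,0,0,0,0,0,0.5]]]' 35
```

```text
time: 18.77
ee_pos: [469.4, 128.8, 22.2]
tool_rot: [[-0.002, 1.0, 0.002], [1.0, 0.002, -0.0], [-0.0, 0.002, -1.0]]
wrist_force: [0.2, 0.7, -0.5]
grip_width: 85.5
finger_force: 0.0
time: 19.52
ee_pos: [468.9, 128.8, 21.8]
tool_rot: [[-0.002, 1.0, 0.001], [1.0, 0.002, -0.0], [-0.0, 0.001, -1.0]]
wrist_force: [-1.3, -0.9, 5.5]
grip_width: 59.9
finger_force: 36.4
```

```bash
python3 -m jog '[[[0,0,-0.3,0,0,0,0.5],[0,0,-0.7,0,0,0,0.5],[0,0,-1,0,0,0,0.5],[0,0,-1,0,0,0,0.5]]]'; python3 held.py 38 50; python3 -m jog '[[[-0.3,0,-0.4,0,0,0,0.5],[-0.7,0.2,-0.5,0,0,0,0.5],[-1,0.6,-0.5,0,0,0,0.5],[-1,1,-0.5,0,0,0,0.5]]]'>/dev/null; python3 -m jog '[[[-0.45,0.48,0,0,0,0,0.5],[-0.45,0.48,0,0,0,0,0.5],[-0.45,0.48,0,0,0,0,0.5],[-0.45,0.48,0,0,0,0,0.5]]]'; python3 w.py w9 617 64.8 110
```

```text
time: 20.02
ee_pos: [470.0, 128.8, 123.3]
tool_rot: [[-0.002, 1.0, 0.004], [1.0, 0.002, -0.0], [-0.0, 0.004, -1.0]]
wrist_force: [0.4, 0.1, -1.1]
grip_width: 59.8
finger_force: 38.4
n 5891 z-tcp pct [38.5 41.8 43.1] off 0.0051605462828661075 1.6470327027506926 r 33.65554428100586 [[-31.8, -25.8], [32.3, 29.4]]
plane [2.0000e-03 1.6000e-02 4.1319e+01]
time: 21.08
ee_pos: [615.8, -15.1, 170.7]
tool_rot: [[-0.003, 1.0, -0.0], [1.0, 0.003, 0.0], [0.0, -0.0, -1.0]]
wrist_force: [-0.5, 0.6, -1.3]
grip_width: 59.8
finger_force: 38.8
floor 0.01593076686549466 top 97.94732875895436
[ 93.9 100.9] ctr 617.7 63.8 r 30.1 n 4643 [[589.7, 36.3], [645.8, 92.2]]
[85.9 93.9] ctr 616.6 64.7 r 30.1 n 187 [[594.4, 46.4], [635.6, 82.1]]
[62.9 85.9] ctr 617.6 64.0 r 18.7 n 718 [[599.4, 46.1], [635.6, 82.2]]
```

View pics/w9.png

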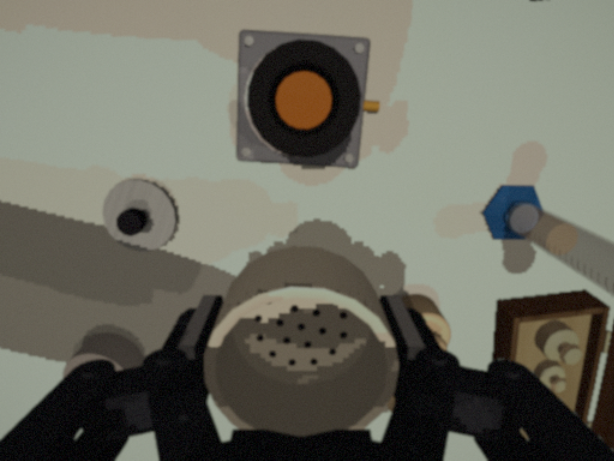

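The collar is seated at (304,100) with its top at z 97, centred at (617.7, 64). The funnel is held upright. Moving over it.

```bash
python3 -m jog '[[[0.4,0,0,0,0,0,0.5],[0.79,0.02,0,0,0,0,0.5],[0.79,0.02,0.1,0,0,0,0.5],[0.79,0.02,0.3,0,0,0,0.5],[0.79,0.02,0.4,0,0,0,0.5],[0.79,0.02,0.4,0,0,0,0.5]]]';python3 go.py 617.7 64 89 0
```

```text
time: 21.88
ee_pos: [617.5, 62.4, 129.2]
tool_rot: [[-0.001, 1.0, -0.002], [1.0, 0.001, 0.0], [0.0, -0.002, -1.0]]
wrist_force: [-0.2, 0.1, -0.4]
grip_width: 59.8
finger_force: 38.8
t 21.88 pos [617.5  62.4 129.2] F [-0.2  0.1 -0.4] w 59.8 ff 38.8
R [[-0.001, 1.0, -0.002], [1.0, 0.001, 0.0], [0.0, -0.002, -1.0]] j [-0.11  0.17 -0.01  1.39 -0.    1.46]
yaw 0.1 shift [0.016 0.003 0.402] turn [-0.005 -0.     0.002] dist 40.0
```

```bash
python3 -m jog '[[[0.016,0.003,0.1,0,0,0,0.5],[0.016,0.003,0.2,0,0,0,0.5],[0.016,0.003,0.28,0,0,0,0.5],[0.016,0.003,0.34,0,0,0,0.5],[0.016,0.003,0.36,0,0,0,0.5],[0.016,0.003,0.38,0,0,0,0.5],[0.016,0.003,0.39,0,0,0,0.5],[0.016,0.003,0.4,0,0,0,0.5]]]';python3 -m jog '[[[0,0,0.01,0,0,0,0.5],[0,0,0.01,0,0,0,0.5]]]'
```

```text
time: 22.88
ee_pos: [619.0, 64.7, 91.7]
tool_rot: [[-0.002, 1.0, 0.001], [1.0, 0.002, -0.0], [-0.0, 0.001, -1.0]]
wrist_force: [-4.2, 0.9, 8.9]
grip_width: 59.9
finger_force: 43.4
time: 23.12
ee_pos: [619.1, 64.7, 91.7]
tool_rot: [[-0.002, 1.0, 0.001], [1.0, 0.002, -0.0], [-0.0, 0.001, -1.0]]
wrist_force: [-4.3, -0.3, 10.3]
grip_width: 59.8
finger_force: 44.2
```

```bash
python3 held.py 36 50
python3 - <<'E'
from h import *
c=get('side'); r=c['pixels'][130:250,220:400,::-1]; cv2.imwrite('pics/s1.png',cv2.resize(r,None,fx=4,fy=4,interpolation=cv2.INTER_CUBIC))
E
```

```text
n 6878 z-tcp pct [36.7 41.5 43. ] off 0.035268730410280114 0.42662038734249563 r 33.88574981689453 [[-31.7, -26.1], [32.4, 29.4]]
plane [-1.0000e-03  2.7000e-02  4.0635e+01]
```

View pics/s1.png

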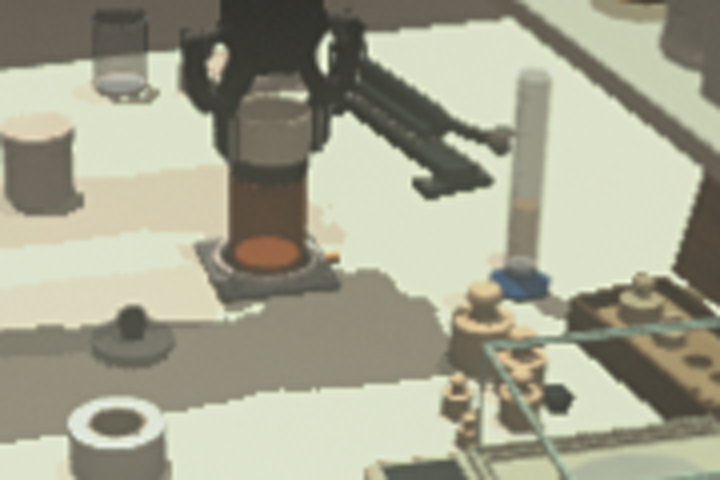

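The funnel's stem is in the collar, about 3 mm short. The fingertips are probably resting on the flange, which has the same 60 mm diameter. I'll release so it drops home, then check.

```bash
python3 -m jog '[[[0,-0.01,-0.03,0,0,0,0.5],[0,-0.012,-0.03,0,0,0,0.5],[0,-0.012,-0.03,0,0,0,0.8],[0,-0.012,-0.03,0,0,0,1],[0,-0.012,-0.03,0,0,0,1],[0,-0.012,-0.03,0,0,0,1]]]'; python3 -m jog '[[[0,0,-0.3,0,0,0,1],[0,0,-0.7,0,0,0,1],[0,0,-1,0,0,0,1],[0,0,-1,0,0,0,1]]]'; python3 -m jog '[[[-0.5,0,0,0,0,0,1],[-0.9,0,0,0,0,0,1],[-0.9,0,0,0,0,0,1],[-0.9,0,0,0,0,0,1]]]'; python3 w.py w10 617 64 160;python3 go.py 487 -21 170 0
```

```text
time: 23.98
ee_pos: [617.5, 64.7, 92.7]
tool_rot: [[-0.002, 1.0, -0.0], [1.0, 0.002, -0.0], [-0.0, -0.0, -1.0]]
wrist_force: [0.2, 0.5, -0.8]
grip_width: 85.6
finger_force: 0.0
time: 24.48
ee_pos: [619.1, 64.5, 195.9]
tool_rot: [[-0.002, 1.0, 0.005], [1.0, 0.002, -0.001], [-0.001, 0.005, -1.0]]
wrist_force: [0.3, -0.1, -1.0]
grip_width: 85.7
finger_force: 0.0
time: 24.98
ee_pos: [617.4, -24.9, 192.0]
tool_rot: [[-0.002, 1.0, -0.001], [1.0, 0.002, 0.001], [0.001, -0.001, -1.0]]
wrist_force: [-0.6, -0.2, -0.1]
grip_width: 85.3
finger_force: 0.0
floor 0.07777811130944201 top 131.6026573039632
[127.6 134.6] ctr 618.2 64.1 r 30.1 n 2225 [[589.3, 35.8], [646.7, 92.9]]
[119.6 127.6] ctr 618.1 64.3 r 26.3 n 468 [[592.5, 38.3], [644.0, 90.2]]
[ 96.6 119.6] ctr 618.0 64.4 r 26.4 n 5852 [[593.0, 39.4], [643.6, 89.7]]
t 25.02 pos [617.5 -24.5 192.2] F [0.  0.5 0.1] w 85.4 ff 0.0
R [[-0.003, 1.0, -0.001], [1.0, 0.003, 0.0], [0.0, -0.001, -1.0]] j [-0.25  0.16  0.08  1.5   0.    1.32]
yaw 0.1 shift [ 0.038 -1.304  0.223] turn [-0.002 -0.001  0.005] dist 132.0
```

View pics/w10.png

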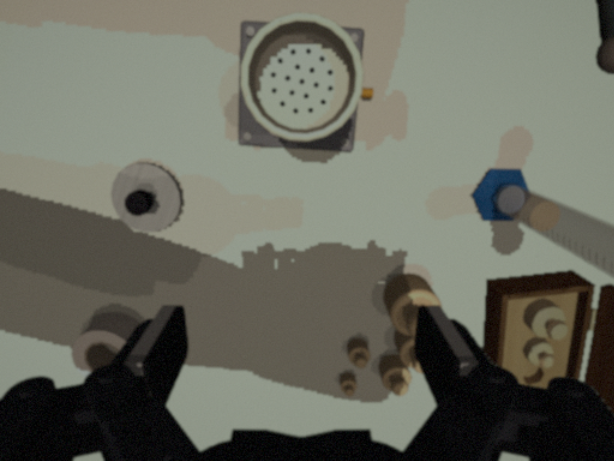

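The funnel is home and level at (302,80), with its rim at z 131, centred at (618, 64.2). Next is the lid, seen at (147,197).

```bash
python3 -m jog '[[[0.02,-0.5,0.1,0,0,0,1],[0.04,-1,0.2,0,0,0,1],[0.04,-1,0.3,0,0,0,1]]]'>/dev/null; python3 -m jog '[[[0,-0.3,0.2,0,0,0,1],[0,-0.3,0.4,0,0,0,0.7],[0,-0.3,0.6,0,0,0,0.7],[0,-0.3,0.6,0,0,0,0.7]]]'>/dev/null; python3 w.py w11 487 -21 50;python3 go.py 487 -21 40 0
python3 - <<'E'
from h import *
c=np.load('w11.npy',allow_pickle=True).item(); Q=cloud(c).reshape(-1,3); Q=Q[np.hypot(Q[:,0]-487,Q[:,1]+21)<45]
for lo,hi in((25,34),(8,12)):
    T=Q[(Q[:,2]>lo)&(Q[:,2]<hi)]; print(len(T),np.median(T[:,2]),cv2.minEnclosingCircle(T[:,:2].astype(np.float32)),np.percentile(T[:,:2],[1,99],axis=0).round(1).tolist())
E
```

```text
floor 0.03676396347898958 top 30.496537509653272
[26.5 33.5] ctr 486.8 -23.1 r 10.0 n 631 [[477.5, -32.3], [496.0, -13.7]]
[18.5 26.5] ctr 486.4 -22.8 r 9.9 n 81 [[476.9, -22.7], [496.1, -13.4]]
[-4.5 18.5] ctr 486.7 -23.2 r 29.9 n 4071 [[458.7, -51.0], [514.5, 5.1]]
t 25.95 pos [488.1 -21.2 102.5] F [0.  0.  0.2] w 60.2 ff 0.0
R [[-0.003, 1.0, -0.001], [1.0, 0.003, 0.0], [0.0, -0.001, -1.0]] j [-0.31 -0.22 -0.45  1.34  0.    1.26]
yaw 0.1 shift [ 0.002 -0.011  0.625] turn [-0.001 -0.     0.005] dist 63.0
648 29.951311235486116 ((486.5910949707031, -23.21001625061035), 10.046967506408691) [[477.5, -32.3], [496.0, -13.7]]
4043 10.01430567535877 ((486.6711730957031, -23.249221801757812), 29.92169952392578) [[458.7, -51.0], [514.5, 5.1]]
```

```bash
python3 -m jog '[[[-0.02,-0.014,0.3,0,0,0,0.6],[-0.02,-0.014,0.6,0,0,0,0.6],[-0.02,-0.014,0.85,0,0,0,0.6],[-0.02,-0.014,0.9,0,0,0,0.6],[-0.02,-0.014,0.9,0,0,0,0.6],[-0.02,-0.014,0.9,0,0,0,0.6]]]'; python3 -m jog '[[[0,0,0,0,0,0,0.4],[0,0,0,0,0,0,0.3],[0,0,0,0,0,0,0.15],[0,0,0,0,0,0,0.1],[0,0,0,0,0,0,0.1],[0,0,0,0,0,0,0.1]]]' 40
```

```text
time: 26.7
ee_pos: [487.5, -23.9, 14.3]
tool_rot: [[-0.002, 1.0, 0.002], [1.0, 0.002, -0.001], [-0.001, 0.002, -1.0]]
wrist_force: [0.3, -0.3, -0.5]
grip_width: 51.2
finger_force: 0.0
time: 27.45
ee_pos: [486.6, -23.7, 13.3]
tool_rot: [[-0.002, 1.0, 0.001], [1.0, 0.002, -0.0], [-0.0, 0.001, -1.0]]
wrist_force: [-2.3, 0.4, 5.8]
grip_width: 17.8
finger_force: 39.1
```

```bash
python3 -m jog '[[[0,0,-0.3,0,0,0,0.1],[0,0,-0.7,0,0,0,0.1],[0,0,-1,0,0,0,0.1],[0,0,-1,0,0,0,0.1]]]'; python3 -m jog '[[[0,0,-0.4,0,0,0,0.1],[0,0.2,-0.65,0,0,0,0.1],[0,0.6,-0.65,0,0,0,0.1],[0,1,-0.65,0,0,0,0.1],[0,1,-0.65,0,0,0,0.1]]]'; python3 -m jog '[[[0,0.31,0,0,0,0,0.1],[0,0.31,0,0,0,0,0.1],[0,0.31,0,0,0,0,0.1]]]' ; python3 w.py w12 618 64 150; python3 held.py -6 1; python3 go.py 618 63.7 160 0
```

```text
time: 27.95
ee_pos: [487.8, -24.1, 115.0]
tool_rot: [[-0.002, 1.0, 0.004], [1.0, 0.002, -0.001], [-0.001, 0.004, -1.0]]
wrist_force: [0.3, 0.2, -1.4]
grip_width: 18.0
finger_force: 39.5
time: 28.58
ee_pos: [586.9, -23.2, 174.3]
tool_rot: [[-0.002, 1.0, -0.004], [1.0, 0.002, 0.001], [0.001, -0.004, -1.0]]
wrist_force: [-0.7, 0.6, -1.0]
grip_width: 17.7
finger_force: 39.7
time: 28.95
ee_pos: [616.2, -23.2, 177.1]
tool_rot: [[-0.002, 1.0, -0.002], [1.0, 0.002, 0.0], [0.0, -0.002, -1.0]]
wrist_force: [-0.0, -0.0, -0.5]
grip_width: 17.7
finger_force: 39.8
floor -0.03410688304990117 top 131.6005868436252
[127.6 134.6] ctr 618.1 64.2 r 30.0 n 2617 [[589.3, 35.6], [646.7, 93.0]]
[119.6 127.6] ctr 618.1 64.4 r 26.3 n 593 [[592.5, 38.9], [643.7, 90.3]]
[ 96.6 119.6] ctr 618.0 64.3 r 26.3 n 6696 [[593.0, 39.6], [643.4, 89.7]]
n 5828 z-tcp pct [-4.4 -3.4 -2.4] off 0.6753556839377097 0.2836342579020439 r 30.15570640563965 [[-27.7, -27.5], [29.1, 29.5]]
plane [-1.000e-03 -2.000e-03 -3.369e+00]
t 29.05 pos [616.5 -23.3 177.8] F [-0.1 -0.  -1.3] w 18.1 ff 39.8
R [[-0.002, 1.0, -0.0], [1.0, 0.002, -0.0], [-0.0, -0.0, -1.0]] j [-0.25  0.15  0.05  1.47 -0.    1.32]
yaw 0.1 shift [0.87  0.017 0.178] turn [-0.001  0.     0.004] dist 89.0
```

View pics/w12.png

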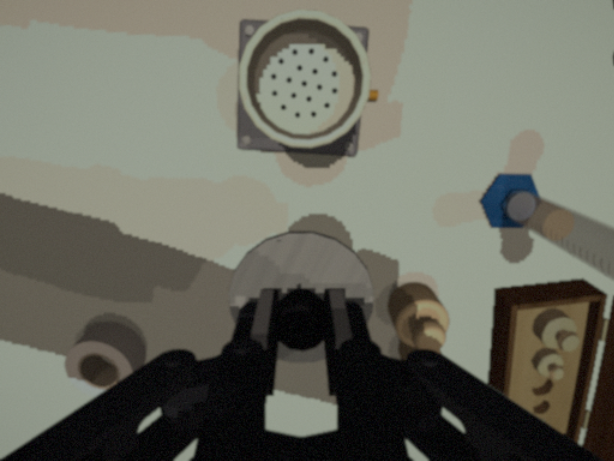

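The lid is level in the grip at (302,290), and the funnel rim is ahead at (304,80). Placing the lid.

```bash
python3 -m jog '[[[0.4,0.01,0,0,0,0,0.1],[0.8,0.01,0,0,0,0,0.1],[0.875,0.01,0.1,0,0,0,0.1],[0.875,0.01,0.2,0,0,0,0.1],[0.875,0.01,0.2,0,0,0,0.1],[0.875,0.01,0.2,0,0,0,0.1]]]'>/dev/null; python3 held.py -6 1;python3 go.py 617.4 63.9 138.4 0
```

```text
n 5829 z-tcp pct [-4.5 -3.4 -2.4] off 0.6707028930110255 0.40336316734195776 r 30.144508361816406 [[-27.7, -27.5], [29.1, 29.5]]
plane [-1.000e-03 -2.000e-03 -3.394e+00]
t 29.85 pos [618.3  63.3 158.1] F [-0.5 -1.  -0.9] w 17.8 ff 39.8
R [[-0.001, 1.0, 0.0], [1.0, 0.001, -0.0], [-0.0, 0.0, -1.0]] j [-0.11  0.17  0.03  1.44 -0.    1.46]
yaw 0.1 shift [ 0.006 -0.009  0.197] turn [0.001 0.    0.002] dist 20.0
```

```bash
python3 -m jog '[[[0.005,-0.008,0.06,0,0,0,0.1],[0.005,-0.008,0.12,0,0,0,0.1],[0.005,-0.008,0.16,0,0,0,0.1],[0.005,-0.008,0.18,0,0,0,0.1],[0.005,-0.008,0.19,0,0,0,0.1],[0.005,-0.008,0.2,0,0,0,0.1],[0.005,-0.008,0.2,0,0,0,0.1]]]'
```

```text
time: 30.72
ee_pos: [617.5, 64.7, 138.3]
tool_rot: [[-0.002, 1.0, 0.001], [1.0, 0.002, -0.0], [-0.0, 0.001, -1.0]]
wrist_force: [-1.6, -0.7, 3.6]
grip_width: 17.9
finger_force: 40.2
```

```bash
python3 -m jog '[[[0,0,0.005,0,0,0,0.1],[0,0,0,0,0,0,0.25],[0,0,0,0,0,0,0.5],[0,0,0,0,0,0,0.6],[0,0,0,0,0,0,0.6],[0,0,-0.3,0,0,0,0.6],[0,0,-0.7,0,0,0,0.6],[0,0,-0.9,0,0,0,0.6],[0,0,-0.9,0,0,0,0.6]]]'; python3 -m jog '[[[-0.5,0,0,0,0,0,0.6],[-1,-0.1,0,0,0,0,0.6],[-1,-0.1,0,0,0,0,0.6],[-1,-0.1,0,0,0,0,0.6]]]'; python3 w.py w13 618 64 190
python3 - <<'E'
from h import *
c=get('side'); r=c['pixels'][130:250,220:400,::-1]; cv2.imwrite('pics/s2.png',cv2.resize(r,None,fx=4,fy=4,interpolation=cv2.INTER_CUBIC))
c=np.load('w13.npy',allow_pickle=True).item(); Q=cloud(c).reshape(-1,3); Q=Q[np.hypot(Q[:,0]-618,Q[:,1]-64)<45]
T=Q[(Q[:,2]>131)&(Q[:,2]<139)]; print(len(T),np.median(T[:,2]),cv2.minEnclosingCircle(T[:,:2].astype(np.float32)),np.linalg.lstsq(np.c_[T[:,:2]-[618,64],np.ones(len(T))],T[:,2],rcond=None)[0].round(3))
E
sed -i "s/t=np.load('top.npy',allow_pickle=True).item(); s=.*/t=get('top'); s=get('side')/" m.py; python3 m.py | grep -E "pot|roll"
```

```text
time: 31.85
ee_pos: [618.3, 64.6, 229.5]
tool_rot: [[-0.002, 1.0, 0.003], [1.0, 0.002, -0.0], [-0.0, 0.003, -1.0]]
wrist_force: [0.2, 0.1, 0.1]
grip_width: 51.3
finger_force: 0.0
time: 32.35
ee_pos: [607.1, -35.1, 226.6]
tool_rot: [[-0.001, 1.0, -0.001], [1.0, 0.001, 0.001], [0.001, -0.001, -1.0]]
wrist_force: [0.5, -0.2, 0.9]
grip_width: 51.3
finger_force: 0.0
floor -0.08068969107387147 top 155.3188740967791
[151.3 158.3] ctr 618.4 64.9 r 10.1 n 901 [[609.5, 55.4], [627.6, 74.2]]
[143.3 151.3] ctr 616.1 60.3 r 8.8 n 22 [[608.3, 54.7], [623.5, 64.3]]
[120.3 143.3] ctr 618.2 64.5 r 30.4 n 5822 [[590.5, 36.4], [646.1, 92.8]]
5784 134.96175924382754 ((618.2211303710938, 64.66512298583984), 30.21426010131836) [ -0.     0.   134.95]
pot top floor -0.0 top 68.8  topctr 476.1 251.3 r 30.5 med [476.5 251.5] 189
pot side floor 1.6 top 68.2  topctr 476.0 248.1 r 32.2 med [474.  243.4] 109
roll top floor -0.2 top 39.0  topctr 438.0 -163.3 r 31.1 med [ 439.1 -165. ] 94
roll side floor 0.9 top 36.7  topctr 436.5 -166.7 r 33.9 med [ 437.4 -169.2] 210
```

View pics/s2.png

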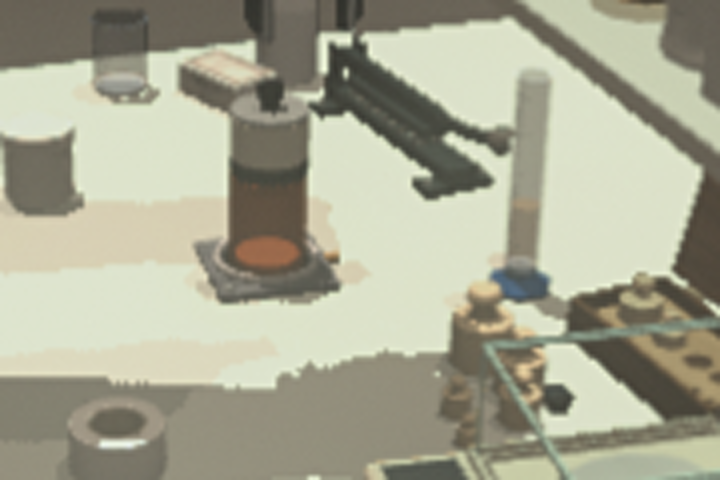

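The picture shows the full stack upright at (270,170) with the knob up. The disc top measures z 134.96 (expected 135) with no slope, and the pot and roll haven't moved.

```bash
python3 -c "
from workcell import hand_in
print(hand_in())"
```

```text
the job is handed in; nothing more can be done
None
```

The filtration set is built in the order asked (jar, collar, funnel, lid with its knob up), all pieces home and upright by the last measurements, the pot and roll still in place, and the job is handed in at about 32 s of the 120 s limit; `hand_in()` gave no verdict.

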